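# Put the mixed-up dye and drop bottles in the holders that fit them

### The job

The two small brown bottles were left rattling in the wide, red-ringed bottle holders: move each into a narrow green-ringed holder of its own, and give the freed wide holders to the two big amber bottles, one in each, so that all four stand upright on the bottom of the holder made for them. Keep every bottle upright the whole time so that nothing spills, and leave the pale-filled tub and the steel cup where they stand.

Things in the scene. Friction and masses are not known exactly. Their poses are not given: they have to be found in the camera images.
- wide_1: Heavy anti-tip bottle holder stuck to the table by a magnet foot (it does not move): a grey round block, 84 mm across and 24 mm high, with a red ring round the mouth. Funnel-shaped round well: 60 mm across at the mouth (24 mm above the table), narrowing to 47 mm at its flat floor, which is 6 mm above the table; it is meant for a big amber bottle. Origin: centre of the underside, on the table; z up. A small bottle stands loose in it at the start.
- wide_2: Heavy anti-tip bottle holder stuck to the table by a magnet foot (it does not move): a grey round block, 84 mm across and 24 mm high, with a red ring round the mouth. Funnel-shaped round well: 60 mm across at the mouth (24 mm above the table), narrowing to 47 mm at its flat floor, which is 6 mm above the table; it is meant for a big amber bottle. Origin: centre of the underside, on the table; z up. A small bottle stands loose in it at the start.
- narrow_1: Heavy anti-tip bottle holder stuck to the table by a magnet foot (it does not move): a grey round block, 68 mm across and 20 mm high, with a green ring round the mouth. Funnel-shaped round well: 47 mm across at the mouth (20 mm above the table), narrowing to 34 mm at its flat floor, which is 6 mm above the table; it is meant for a small brown bottle. Origin: centre of the underside, on the table; z up. Empty at the start.
- narrow_2: Heavy anti-tip bottle holder stuck to the table by a magnet foot (it does not move): a grey round block, 68 mm across and 20 mm high, with a green ring round the mouth. Funnel-shaped round well: 47 mm across at the mouth (20 mm above the table), narrowing to 34 mm at its flat floor, which is 6 mm above the table; it is meant for a small brown bottle. Origin: centre of the underside, on the table; z up. Empty at the start.
- dye_1: Big amber plastic bottle with a red-banded label and a black cap, standing loose on the table: straight round body 42 mm in diameter up to 56 mm, shoulder above that, 85 mm high over the cap; about 90 g. Origin: centre of its base; z up through the cap. Grasp the straight body, not the cap, with the fingertips more than 20 mm above its base so that they stay over the holder. Same as the other big bottle: either may go in either wide holder.
- dye_2: Big amber plastic bottle with a red-banded label and a black cap, standing loose on the table: straight round body 42 mm in diameter up to 56 mm, shoulder above that, 85 mm high over the cap; about 90 g. Origin: centre of its base; z up through the cap. Grasp the straight body, not the cap, with the fingertips more than 20 mm above its base so that they stay over the holder. Same as the other big bottle: either may go in either wide holder.
- drop_1: Small dark brown bottle with a green-banded label and a white cap, standing upright in the well of a wide holder at the start: straight round body 29 mm in diameter up to 41 mm, shoulder above that, 62 mm high over the cap; about 40 g. Origin: centre of its base; z up through the cap. Grasp the straight body, not the cap, with the fingertips 20 to 28 mm above its base so that they stay over the holder. Same as the other small bottle: either may go in either narrow holder.
- drop_2: Small dark brown bottle with a green-banded label and a white cap, standing upright in the well of a wide holder at the start: straight round body 29 mm in diameter up to 41 mm, shoulder above that, 62 mm high over the cap; about 40 g. Origin: centre of its base; z up through the cap. Grasp the straight body, not the cap, with the fingertips 20 to 28 mm above its base so that they stay over the holder. Same as the other small bottle: either may go in either narrow holder.
- pale_tub: Open pink tub with pale orange gel, 96 mm across and 55 mm high, loose, standing a little in front of the rows of tubs: to be left alone. Origin: centre of its base; z up.
- cup: Open steel measuring cup, 72 mm across and 82 mm high, loose, beside the green steel box on the right: to be left alone. Origin: centre of its base; z up.
There are look-alikes about, which are no part of the job. What is shaped like the drop_1 but blue is not meant.

How it is judged:
By the outcome, as a careful person would: the job done as asked, in the order asked, and still so for the second after the job is handed in, with the robot touching nothing.
It also fails if it takes over 88 s, if anything falls off the work surface, if the arm or the gripper's body presses on something with over 40 N, if the wrist force passes 120 N, or if a joint passes its speed limit or range.

### The arm

A 6-joint arm with a two-finger parallel gripper is mounted at the origin on a cart in front of the work surface, level with it; the furniture and walls round the work are solid. World frame = base frame: x ahead of the robot, y to its left, z up, the work surface at z = 0. Lengths are in m, angles in rad, forces in N, time in s.
With the tool pointing down it reaches from about 0.35 to 0.775 m from the base axis. Payload 5.5 kg.
Tool frame: the origin (TCP) lies at the very end of the fingers, on their centre line; the grasp point (between the pads) lies env.hold_point_z behind it (env.hold_point_z is the distance from the TCP to the grasp point, in m); z points along the fingers, y is the line along which they close (so a half turn about z gives the same grasp; the last joint's range is limited). The gripper opens to 85 mm and grips with 20 to 120 N. Pads are 22 mm wide; open, the fingers measure 114 mm over their backs; the gripper's body (76 mm by 85 mm) begins 54 mm behind the grasp point. The pads swing forward as they close: fully open they stand 13 mm farther back than shut.
Start: joints at [-1.468, 0.313, 0.046, 1.304, 0, 1.431], TCP at [0.138, -0.558, 0.231] pointing down, gripper open.
Joint ranges: [-2.76, 2.76], [-0.86, 1.69], [-1.03, 1.26], [-2.2, 2.34], [-1.47, 1.5], [-3.14, 3.14]. Speed limits (rad/s): [2.57, 2.57, 3.14, 3.14, 3.14, 3.14].

### API

Orientations are given as a unit quaternion [w, x, y, z].
In Python, from workcell import env gives the robot as it stands.
- The arm moves only by the tool carry_out, never from a script. Its argument "steps" is a list of rows, each a list of 3 entries, a list of its own where there are three numbers: the turn, a rotation vector about the tool's x, y, z in degrees, then the shift along the tool's x, y, z in cm, then the closure in counts, from 0 (fully open) to 255 (shut). A call has exactly 8 rows; each row is the pose to reach, as a shift and turn from the pose commanded when the call began, along the tool's axes at that moment; what a row does not reach only later rows make up. A row lasts 1/8 s, in which the tool goes at most 62.5 mm and 10.7 degrees, less where a joint would pass 70% of its speed; a pose out of reach is approached as far as the arm can. A call with a gripper value outside its range is refused whole. The fingers move at their own pace and stop on an object; "force" is the grip in N (left out, the last holds). Time passes only in rows, so rows that repeat a pose let the fingers close, or fill a call up. It gives the time, the measured TCP pose, the force, the opening and the grip force at its end, in the units of the state.
- env.get_state(): the state, without advancing time (a new reading comes with each control period).
- env.read_camera(name): name is "side" or "top"; returns (picture, depth): 480x640x3 uint8, red, green, blue; 480x640 float32, m along the optical axis (not along the pixel's ray), 0 where there is no reading.
- env.get_calibration(name): a dict with "fx", "fy", "cx", "cy" (pixels), "origin" and "orientation" of the camera in the world. Camera axes: x right, y up, looking along -z (the intrinsics and any distortion apply to the point x, -y, -z); pixel columns grow to the right and rows downward; lengths in m; the calibration is good to about 2 mm. A picture is of the moment at which its call begins. get_calibration takes no time and is no camera call.
- env.hand_in(): hands the job in; it is judged then, once.
The state is a dict: "clock": time; "joint_pos": joint angles; "qvel": joint speeds; "tau": joint torques, N m; "tcp_pos": TCP position; "orientation": TCP orientation; "wrist_force": force on the tool from outside, world axes, zero at the start; "ft_torque": the same for the moment, N m; "finger_gap": finger opening in m; "grip_force": force on a finger pad.
Only numpy, scipy, OpenCV 4.12 (cv2) and the standard library are available. Lean on these libraries where they do the work, as an engineer would, in place of code of your own. Each camera call takes 0.05 s, during which the arm holds its last target. There are 200 camera calls.

## Working session

There is one attempt and no reset: what is moved stays moved. The work goes in short steps, Python scripts to look and compute and a tool call to move; the robot and the scene stay as the last step left them, time stands still between calls to the robot, and variables do not carry over. Pictures are saved under pics/ and viewed, at most 14 in all, crops included, and the job is handed in when it is done.

Besides the shell and the picture viewer there is one more tool, called after "Call:" by a JSON object that holds its "op" and its "data". carry_out: Moves the arm, as the interface text tells. Its arguments: {"type":"object","properties":{"steps":{"type":"array","items":{"type":"array"}},"force":{"type":"number"}},"required":["steps"]}

```bash
mkdir -p pics; ls; cat > h.py <<'E'
import numpy as np,cv2
from scipy.spatial.transform import Rotation as R
from workcell import env
def grab(n):
    p,d=env.read_camera(n); np.savez(f'{n}.npz',p=p,d=d); return p,d
def world(n,d):
    c=env.get_calibration(n); v,u=np.mgrid[0:480,0:640]
    P=np.stack([(u-c['cx'])/c['fx']*d,-(v-c['cy'])/c['fy']*d,-d],-1)
    w,x,y,z=c['orientation']; return P@R.from_quat([x,y,z,w]).as_matrix().T+np.array(c['origin'])
E
python3 - <<'E'
from h import *
for n in('top','side'):
    p,d=grab(n); cv2.imwrite(f'pics/{n}0.png',p[:,:,::-1]); print(env.get_calibration(n))
print(env.get_state(),env.hold_point_z)
E
```

```text
pics
{'fx': 526.53619635146, 'fy': 526.53619635146, 'cx': 328.60010933148084, 'cy': 241.10339467361572, 'origin': array([ 0.31489588, -0.04158714,  1.36185859]), 'orientation': array([ 0.7057482 ,  0.04350142, -0.05297653, -0.70513871])}
{'fx': 596.3643445014632, 'fy': 596.3643445014632, 'cx': 313.71894145700736, 'cy': 231.61862094270512, 'origin': array([0.33889452, 0.88401962, 0.72487914]), 'orientation': array([-0.0771879 , -0.03720635,  0.44869364,  0.88956829])}
{'clock': 0.1, 'joint_pos': array([-1.46757907e+00,  3.13902558e-01,  4.51045712e-02,  1.30361407e+00,
       -3.20780309e-06,  1.43120904e+00]), 'qvel': array([ 0.00098151, -0.00132258,  0.00119744,  0.00178692,  0.00057705,
        0.00047397]), 'tau': array([ 4.52131731e-03, -4.81726062e+01,  2.99243474e+01,  1.26649736e-02,
       -2.38806939e-05,  2.22803259e-06]), 'tcp_pos': array([ 0.13819429, -0.5576772 ,  0.23051589]), 'orientation': array([-8.07761317e-04,  9.92639467e-01,  1.21104236e-01,  1.30866048e-05]), 'wrist_force': array([-0.26724089, -0.65582197,  0.08455763]), 'ft_torque': array([ 0.0056693 ,  0.01443409, -0.00261648]), 'grip_force': 0.0, 'finger_gap': 0.08543161316300006} 0.0187
```

View pics/top0.png

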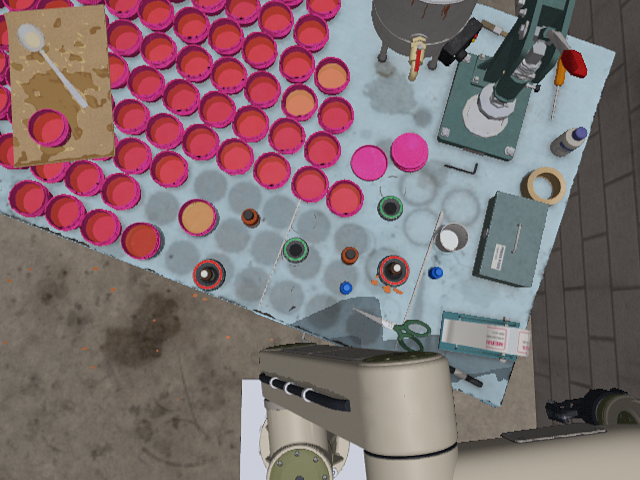

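View pics/side0.png

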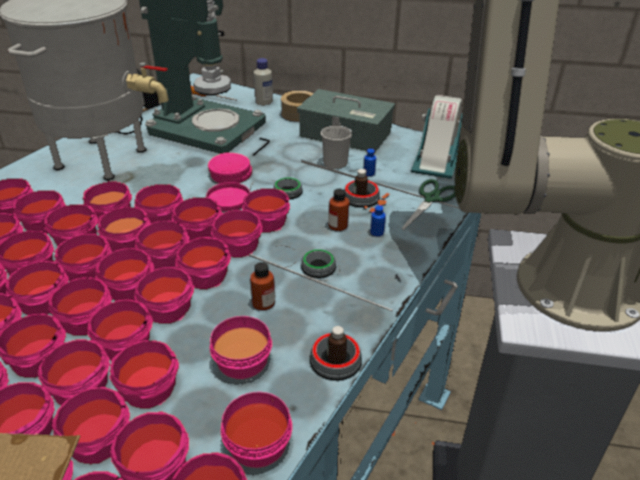

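The top view shows the following:
- Wide red holders with small bottles at (208,274) and (393,270).
- Narrow green holders at (295,250) and (390,208).
- Amber bottles at (250,217) and (349,256).
- Look-alikes: blue bottles at (346,288) and (436,272), and the blue-grey capped bottle at (568,140).
- Keep clear of the pale tub (198,217) and the cup (452,238).

Next I measure these.

```bash
cat >> h.py <<'E'
def at_z(n,uv,z):
    c=env.get_calibration(n); w,x,y,zz=c['orientation']; o=np.array(c['origin'])
    uv=np.atleast_2d(uv).astype(float)
    r=np.stack([(uv[:,0]-c['cx'])/c['fx'],-(uv[:,1]-c['cy'])/c['fy'],-np.ones(len(uv))],-1)@R.from_quat([x,y,zz,w]).as_matrix().T
    return o+r*((z-o[2])/r[:,2])[:,None]
def ring(n,hsvm,uv,z,rad=30):
    m=np.zeros((480,640),np.uint8); cv2.circle(m,uv,rad,255,-1); m&=hsvm
    v,u=np.nonzero(m); P=at_z(n,np.c_[u,v],z)[:,:2]
    hull=cv2.convexHull((P*1e4).astype(np.float32))[:,0]/1e4
    (c,ax,a)=cv2.fitEllipse((hull*1000).astype(np.float32)); return np.round(c,1),np.round(ax,1),len(u)
def masks(p):
    h=cv2.cvtColor(p,cv2.COLOR_RGB2HSV); H,S,V=cv2.split(h)
    red=(((H<6)|(H>174))&(S>150)&(V>120)).astype(np.uint8)*255
    grn=((H>40)&(H<85)&(S>90)).astype(np.uint8)*255
    return red,grn,h
E
python3 - <<'E'
from h import *
U={'top':{'w1':(208,274),'w2':(393,270),'n1':(295,250),'n2':(390,208),'a1':(250,217),'a2':(349,256),'tub':(198,217),'cup':(452,238),'b1':(346,288),'b2':(436,272),'tubr':(142,240)},
'side':{'w1':(336,354),'w2':(362,191),'n1':(318,263),'n2':(288,187)}}
for n in('top','side'):
    z=np.load(n+'.npz'); p,d=z['p'],z['d']; W=world(n,d); red,grn,h=masks(p)
    for k,c in U[n].items():
        if k[0]=='w': print(n,k,ring(n,red,c,.024))
        elif k[0]=='n': print(n,k,ring(n,grn,c,.020))
    if n=='top':
        for k,c in U[n].items():
            Q=W[c[1]-25:c[1]+26,c[0]-25:c[0]+26].reshape(-1,3)
            c0=at_z(n,c,.05)[0]
            s=Q[(np.hypot(*(Q-c0)[:,:2].T)<.05)]; zt=np.percentile(s[:,2],99.5)
            t=s[s[:,2]>zt-.008]; print(k,'ztop',zt.round(3),len(t),((t.min(0)+t.max(0))/2*1000).round(1),'table',np.percentile(s[:,2],5).round(4))
for n,B in(('top',(180,180,460,310)),('side',(200,140,420,400))):
    p=np.load(n+'.npz')['p'];x0,y0,x1,y1=B
    if n=='top': cv2.imwrite('pics/topcrop.png',cv2.resize(p[y0:y1,x0:x1,::-1],None,fx=2.8,fy=2.8,interpolation=cv2.INTER_CUBIC))
E
```

```text
top w1 (array([414. , 248.6]), array([71.1, 72.2]), 159)
top w2 (array([ 425.4, -226.7]), array([70.6, 71.5]), 137)
top n1 (array([478.8,  26.7]), array([55.6, 57.7]), 112)
top n2 (array([ 590.2, -220.6]), array([55.6, 57.8]), 118)
w1 ztop 0.069 42 [410.9 246.8  67.3] table -0.0041
w2 ztop 0.069 39 [ 426.3 -227.2   67.2] table -0.0033
n1 ztop 0.025 192 [477.7  26.7  22.8] table -0.0045
n2 ztop 0.024 214 [ 588.3 -219.7   21.3] table -0.0049
a1 ztop 0.088 75 [556.5 141.   85. ] table -0.0054
a2 ztop 0.088 75 [ 460.2 -112.2   86.1] table -0.0054
tub ztop 0.058 92 [557.3 274.8  54.8] table -0.0027
cup ztop 0.083 104 [ 501.9 -368.1   80.1] table -0.0038
b1 ztop 0.064 38 [ 377.2 -101.9   61.2] table -0.0058
b2 ztop 0.064 40 [ 416.7 -330.2   61.2] table -0.0054
tubr ztop 0.057 96 [496.9 412.7  54.3] table -0.0035
side w1 (array([412. , 248.9]), array([70.9, 72.1]), 332)
side w2 (array([ 422.5, -225.7]), array([69.1, 72.2]), 128)
side n1 (array([477.1,  26.1]), array([56.7, 57. ]), 176)
side n2 (array([ 588.1, -221.6]), array([53. , 55.6]), 92)
```

View pics/topcrop.png

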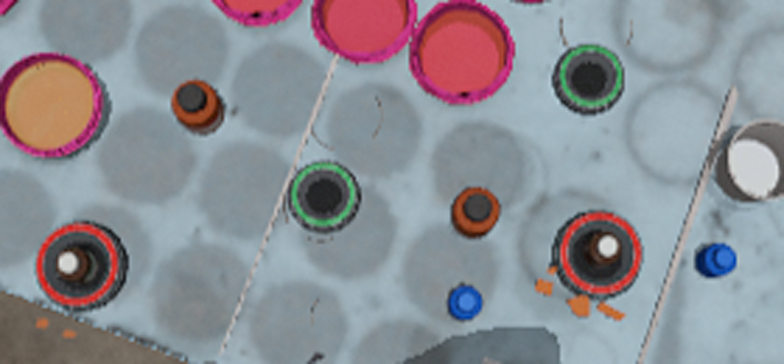

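The crop confirms the choice: the white-capped brown bottles sit in the red rings, the black-capped ambers stand free, and the blue bottles are decoys. Next I refine the cap positions with both cameras and work out the shifts.

```bash
cat >> h.py <<'E'
def shift(*targets):
    s=env.get_state(); w,x,y,z=s['orientation']; r=R.from_quat([x,y,z,w])
    print('t',s['clock'],'tcp',(s['tcp_pos']*1000).round(1),'yaw',np.degrees(np.arctan2(*r.as_matrix()[1::-1,0])).round(2),'gap',s['finger_gap'],'grip',s['grip_force'],'F',s['wrist_force'].round(1))
    for t in targets: print(t,'-> cm',((r.inv().apply(np.array(t)-s['tcp_pos'])*100)).round(2))
E
python3 - <<'E'
from h import *
for n,C in(('top',{'d1':(204,273,.067),'d2':(397,267,.067),'a1':(248,214,.084),'a2':(350,254,.084)}),('side',{'d1':(338,331,.067),'d2':(362,173,.067),'a1':(261,270,.084),'a2':(337,197,.084)})):
    p=np.load(n+'.npz')['p'];H,S,V=cv2.split(cv2.cvtColor(p,cv2.COLOR_RGB2HSV))
    for k,(u,v,z) in C.items():
        m=((V>140)&(S<60)) if k[0]=='d' else (V<90)&(S<110)
        m=m.astype(np.uint8);q=np.zeros_like(m);r=9
        q[v-r:v+r+1,u-r:u+r+1]=m[v-r:v+r+1,u-r:u+r+1]
        c,l,st,ce=cv2.connectedComponentsWithStats(q)
        i=1+np.argmax(st[1:,4]) if c>1 else 0
        print(n,k,st[i],ce[i].round(1),(at_z(n,ce[i],z if n=='top' else z-.006)*1000).round(1))
shift([.426,-.2265,.16])
E
```

```text
top d1 [201 270   7   8  39] [203.8 273.3] [[412.6 247.3  67. ]]
top d2 [394 264   7   8  40] [396.8 267.5] [[ 427.3 -227.4   67. ]]
top a1 [243 210  10  10  74] [247.9 214.5] [[556.2 140.   84. ]]
top a2 [346 249  10  10  75] [350.1 253.6] [[ 459.8 -111.4   84. ]]
side d1 [329 322  19  13 180] [337.2 327.9] [[412.1 237.9  61. ]]
side d2 [353 164  13  12 101] [358.1 168.7] [[ 434.2 -245.8   61. ]]
side a1 [254 262  15  15 161] [261.2 268.7] [[555.3 140.7  78. ]]
side a2 [333 189  14  11 116] [339.4 194.1] [[ 457.4 -111.2   78. ]]
t 0.1 tcp [ 138.2 -557.7  230.5] yaw 13.91 gap 0.08543161316300006 grip 0.0 F [-0.3 -0.7  0.1]
[0.426, -0.2265, 0.16] -> cm [ 35.9  -25.22   7.1 ]
```

Call:
{"op": "carry_out", "data": {"steps": [[[0, 0, -31], [35.9, -25.2, 5], 0], [[0, 0, -31], [35.9, -25.2, 5], 0], [[0, 0, -31], [35.9, -25.2, 5], 0], [[0, 0, -31], [35.9, -25.2, 5], 0], [[0, 0, -31], [35.9, -25.2, 5], 0], [[0, 0, -31], [35.9, -25.2, 7], 0], [[0, 0, -31], [35.9, -25.2, 7], 0], [[0, 0, -31], [35.9, -25.2, 7], 0]], "force": 30}}

```text
clock: 1.1
tcp_pos: [0.427, -0.2235, 0.1598]
orientation: [-0.001, 0.923, 0.385, -0.001]
wrist_force: [-0.8, 0.8, -0.9]
finger_gap: 0.0855
grip_force: 0.0
```

```bash
python3 - <<'E'
from h import *
shift([.4265,-.227,.12],[.4265,-.227,.028])
E
```

```text
t 1.1 tcp [ 427.  -223.5  159.8] yaw 45.25 gap 0.0855348470869207 grip 0.0 F [-0.8  0.8 -0.9]
[0.4265, -0.227, 0.12] -> cm [-0.28  0.23  3.98]
[0.4265, -0.227, 0.028] -> cm [-0.28  0.25 13.18]
```

Call:
{"op": "carry_out", "data": {"steps": [[[0, 0, 0], [0, 0, 0], 0], [[0, 0, 0], [0, 0, 0], 0], [[0, 0, 0], [0, 0, 3], 0], [[0, 0, 0], [0, 0, 6], 0], [[0, 0, 0], [0, 0, 9], 0], [[0, 0, 0], [0, 0, 9], 0], [[0, 0, 0], [0, 0, 9], 0], [[0, 0, 0], [0, 0, 9], 0]]}}

```text
clock: 2.1
tcp_pos: [0.4269, -0.2284, 0.0728]
orientation: [0.001, 0.924, 0.382, 0.001]
wrist_force: [-0.3, 0.5, 0.3]
finger_gap: 0.0851
grip_force: 0.0
```

```bash
python3 - <<'E'
from h import *
shift([.4268,-.2273,.028])
E
```

```text
t 2.1 tcp [ 426.9 -228.4   72.8] yaw 44.87 gap 0.08507269526480483 grip 0.0 F [-0.3  0.5  0.3]
[0.4268, -0.2273, 0.028] -> cm [ 0.07 -0.1   4.48]
```

Call:
{"op": "carry_out", "data": {"steps": [[[0, 0, 0], [0, 0, 1.5], 0], [[0, 0, 0], [0, 0, 3], 0], [[0, 0, 0], [0, 0, 4.4], 0], [[0, 0, 0], [0, 0, 4.4], 120], [[0, 0, 0], [0, 0, 4.4], 255], [[0, 0, 0], [0, 0, 4.4], 255], [[0, 0, 0], [0, 0, 4.4], 255], [[0, 0, 0], [0, 0, 4.4], 255]]}}

```text
clock: 3.1
tcp_pos: [0.4265, -0.2275, 0.0279]
orientation: [0.001, 0.924, 0.382, 0.0]
wrist_force: [-0.2, 0.4, 4.4]
finger_gap: 0.0287
grip_force: 29.8
```

Call:
{"op": "carry_out", "data": {"steps": [[[0, 0, 0], [0, 0, 0], 255], [[0, 0, 0], [0, 0, 0], 255], [[0, 0, 0], [0, 0, -1], 255], [[0, 0, 0], [0, 0, -3], 255], [[0, 0, 0], [0, 0, -6], 255], [[0, 0, 0], [0, 0, -9], 255], [[0, 0, 0], [0, 0, -9], 255], [[0, 0, 0], [0, 0, -9], 255]]}}

```text
clock: 4.1
tcp_pos: [0.4257, -0.227, 0.1169]
orientation: [-0.0, 0.924, 0.382, -0.0]
wrist_force: [-0.3, 0.5, -1.0]
finger_gap: 0.028
grip_force: 29.8
```

```bash
python3 - <<'E'
from h import *
p,d=grab('side'); cv2.imwrite('pics/g1.png',cv2.resize(p[60:300,200:500,::-1],None,fx=2.5,fy=2.5))
shift([.589,-.221,.118])
E
```

```text
t 4.15 tcp [ 425.5 -226.8  116.4] yaw 44.91 gap 0.028509024812130104 grip 29.781608206685632 F [-0.7  1.1 -1.2]
[0.589, -0.221, 0.118] -> cm [11.99 11.14 -0.18]
```

View pics/g1.png

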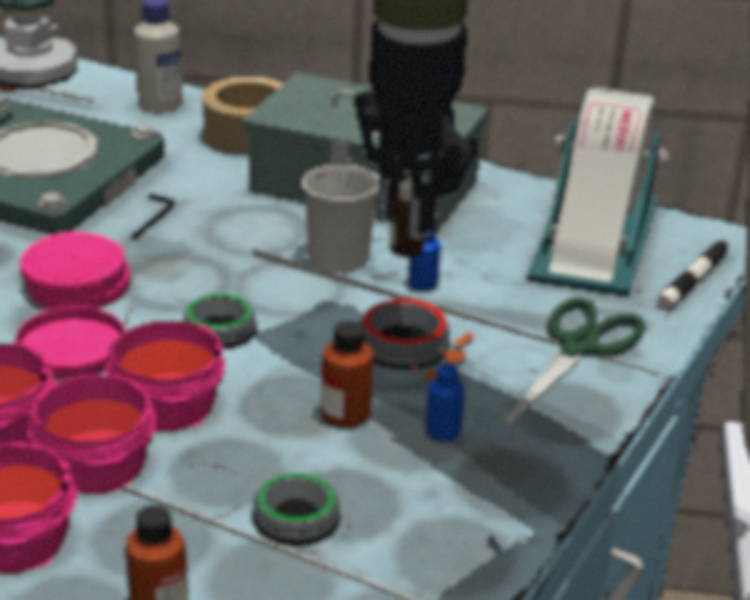

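The small bottle is lifted upright (crop 410,225). Next it goes to narrow_2.

Call:
{"op": "carry_out", "data": {"steps": [[[0, 0, 0], [2, 1.9, 0], 255], [[0, 0, 0], [5, 4.7, 0], 255], [[0, 0, 0], [8, 7.5, 0], 255], [[0, 0, 0], [10.5, 9.8, 0], 255], [[0, 0, 0], [12, 11.1, 0], 255], [[0, 0, 0], [12, 11.1, 0], 255], [[0, 0, 0], [12, 11.1, 3], 255], [[0, 0, 0], [12, 11.1, 5], 255]]}}

```text
clock: 5.15
tcp_pos: [0.5874, -0.2206, 0.0652]
orientation: [-0.001, 0.924, 0.382, -0.001]
wrist_force: [-0.5, 0.3, -1.4]
finger_gap: 0.0285
grip_force: 29.8
```

Call:
{"op": "carry_out", "data": {"steps": [[[0, 0, 0], [0, 0, 0], 255], [[0, 0, 0], [0, 0, 0], 255], [[0, 0, 0], [0, 0, 0], 255], [[0, 0, 0], [0, 0, 0], 255], [[0, 0, 0], [0, 0, 0], 255], [[0, 0, 0], [0, 0, 0], 255], [[0, 0, 0], [0, 0, 0], 255], [[0, 0, 0], [0, 0, 0], 255]]}}

```text
clock: 6.15
tcp_pos: [0.5895, -0.2211, 0.0672]
orientation: [-0.0, 0.924, 0.382, -0.0]
wrist_force: [-0.2, -0.0, -0.4]
finger_gap: 0.0282
grip_force: 29.8
```

```bash
python3 - <<'E'
from h import *
shift([.589,-.221,.0285])
E
```

```text
t 6.15 tcp [ 589.5 -221.1   67.2] yaw 44.91 gap 0.028191367544942652 grip 29.816342478152364 F [-0.2 -0.  -0.4]
[0.589, -0.221, 0.0285] -> cm [-0.02 -0.04  3.87]
```

Call:
{"op": "carry_out", "data": {"steps": [[[0, 0, 0], [0, 0, 1], 255], [[0, 0, 0], [0, 0, 2], 255], [[0, 0, 0], [0, 0, 2.8], 255], [[0, 0, 0], [0, 0, 3.3], 255], [[0, 0, 0], [0, 0, 3.6], 255], [[0, 0, 0], [0, 0, 3.8], 255], [[0, 0, 0], [0, 0, 3.8], 255], [[0, 0, 0], [0, 0, 3.8], 255]]}}

```text
clock: 7.15
tcp_pos: [0.5897, -0.2213, 0.0296]
orientation: [0.0, 0.924, 0.382, 0.0]
wrist_force: [0.7, 0.3, 0.1]
finger_gap: 0.0286
grip_force: 29.8
```

Call:
{"op": "carry_out", "data": {"steps": [[[0, 0, 0], [0, 0, 0], 150], [[0, 0, 0], [0, 0, 0], 120], [[0, 0, 0], [0, 0, 0], 70], [[0, 0, 0], [0, 0, 0], 0], [[0, 0, 0], [0, 0, 0], 0], [[0, 0, 0], [0, 0, -3], 0], [[0, 0, 0], [0, 0, -7], 0], [[0, 0, 0], [0, 0, -11], 0]]}}

```text
clock: 8.15
tcp_pos: [0.5892, -0.221, 0.1402]
orientation: [-0.0, 0.924, 0.382, -0.0]
wrist_force: [0.5, -0.6, 0.9]
finger_gap: 0.085
grip_force: 0.0
```

```bash
python3 - <<'E'
from h import *
p,d=grab('side'); cv2.imwrite('pics/g2.png',cv2.resize(p[60:300,200:500,::-1],None,fx=2.5,fy=2.5))
shift([.459,-.1115,.16],[.4125,.2475,.16])
E
```

```text
t 8.2 tcp [ 591.9 -222.4  146.6] yaw 44.92 gap 0.0854099614973539 grip 0.0 F [ 1.7 -0.5  2.8]
[0.459, -0.1115, 0.16] -> cm [ -1.58 -17.22  -1.48]
[0.4125, 0.2475, 0.16] -> cm [ 20.48 -45.92  -1.66]
```

View pics/g2.png

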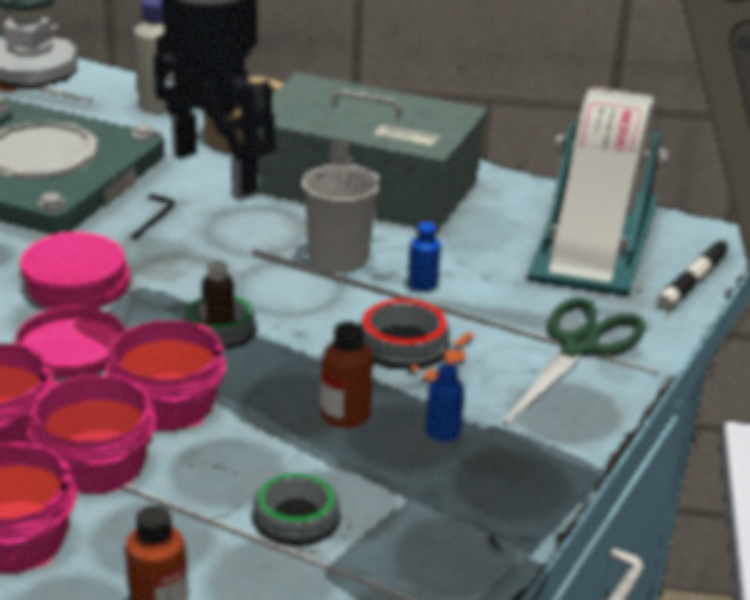

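The first small bottle stands upright in the green ring (crop 218,300). Next is the second one, in wide_1.

Call:
{"op": "carry_out", "data": {"steps": [[[0, 0, 0], [2, -4, -2], 0], [[0, 0, 0], [20.5, -45.7, -2], 0], [[0, 0, 0], [20.5, -45.7, -2], 0], [[0, 0, 0], [20.5, -45.7, -2], 0], [[0, 0, 0], [20.5, -45.7, -2], 0], [[0, 0, 0], [20.5, -45.7, -2], 0], [[0, 0, 0], [20.5, -45.7, -2], 0], [[0, 0, 0], [20.5, -45.7, -2], 0]]}}

```text
clock: 9.2
tcp_pos: [0.4179, 0.2315, 0.1595]
orientation: [0.0, 0.924, 0.382, 0.001]
wrist_force: [2.0, 0.3, 0.5]
finger_gap: 0.0856
grip_force: 0.0
```

Call:
{"op": "carry_out", "data": {"steps": [[[0, 0, 0], [0, 0, 0], 0], [[0, 0, 0], [0, 0, 0], 0], [[0, 0, 0], [0, 0, 0], 0], [[0, 0, 0], [0, 0, 0], 0], [[0, 0, 0], [0, 0, 0], 0], [[0, 0, 0], [0, 0, 0], 0], [[0, 0, 0], [0, 0, 0], 0], [[0, 0, 0], [0, 0, 0], 0]]}}

```text
clock: 10.2
tcp_pos: [0.4187, 0.2298, 0.1592]
orientation: [0.0, 0.924, 0.382, -0.0]
wrist_force: [-1.0, 1.0, -0.5]
finger_gap: 0.0854
grip_force: 0.0
```

```bash
python3 - <<'E'
from h import *
shift([.4125,.2475,.160],[.4125,.2475,.028]);print(env.get_state()['joint_pos'])
E
```

```text
t 10.2 tcp [418.7 229.8 159.2] yaw 44.91 gap 0.08536581224159386 grip 0.0 F [-1.   1.  -0.5]
[0.4125, 0.2475, 0.16] -> cm [ 0.81 -1.7  -0.08]
[0.4125, 0.2475, 0.028] -> cm [ 0.81 -1.7  13.12]
[ 3.33643968e-01  1.62460271e-01 -3.30797059e-01  1.07758040e+00
 -1.29224915e-04  2.69139740e+00]
```

Call:
{"op": "carry_out", "data": {"steps": [[[0, 0, 0], [0.8, -1.7, 0], 0], [[0, 0, 0], [0.8, -1.7, 0], 0], [[0, 0, 0], [0.8, -1.7, 3], 0], [[0, 0, 0], [0.8, -1.7, 6], 0], [[0, 0, 0], [0.8, -1.7, 8.5], 0], [[0, 0, 0], [0.8, -1.7, 8.5], 0], [[0, 0, 0], [0.8, -1.7, 8.5], 0], [[0, 0, 0], [0.8, -1.7, 8.5], 0]]}}

```text
clock: 11.2
tcp_pos: [0.4134, 0.2477, 0.0755]
orientation: [0.0, 0.924, 0.382, 0.001]
wrist_force: [0.1, 0.4, 0.6]
finger_gap: 0.0853
grip_force: 0.0
```

```bash
python3 - <<'E'
from h import *
shift([.4125,.2475,.028])
E
```

```text
t 11.2 tcp [413.4 247.7  75.5] yaw 44.91 gap 0.08529860500533241 grip 0.0 F [0.1 0.4 0.6]
[0.4125, 0.2475, 0.028] -> cm [-0.09 -0.05  4.75]
```

Call:
{"op": "carry_out", "data": {"steps": [[[0, 0, 0], [0, 0, 1.5], 0], [[0, 0, 0], [0, 0, 3], 0], [[0, 0, 0], [0, 0, 4.7], 0], [[0, 0, 0], [0, 0, 4.7], 120], [[0, 0, 0], [0, 0, 4.7], 255], [[0, 0, 0], [0, 0, 4.7], 255], [[0, 0, 0], [0, 0, 4.7], 255], [[0, 0, 0], [0, 0, 4.7], 255]]}}

```text
clock: 12.2
tcp_pos: [0.4128, 0.2476, 0.0278]
orientation: [0.0, 0.924, 0.382, 0.001]
wrist_force: [-0.6, -0.3, 3.6]
finger_gap: 0.0285
grip_force: 30.2
```

Call:
{"op": "carry_out", "data": {"steps": [[[0, 0, 0], [0, 0, 0], 255], [[0, 0, 0], [0, 0, 0], 255], [[0, 0, 0], [0, 0, -1], 255], [[0, 0, 0], [0, 0, -3], 255], [[0, 0, 0], [0, 0, -6], 255], [[0, 0, 0], [0, 0, -9], 255], [[0, 0, 0], [0, 0, -9], 255], [[0, 0, 0], [0, 0, -9], 255]]}}

```text
clock: 13.2
tcp_pos: [0.4119, 0.2473, 0.1168]
orientation: [0.0, 0.924, 0.382, -0.0]
wrist_force: [-1.0, 0.4, -0.5]
finger_gap: 0.0288
grip_force: 29.9
```

```bash
python3 - <<'E'
from h import *
shift([.478,.0264,.118],[.478,.0264,.0285])
E
```

```text
t 13.2 tcp [411.9 247.3 116.8] yaw 44.91 gap 0.028787649049834736 grip 29.89854784333147 F [-1.   0.4 -0.5]
[0.478, 0.0264, 0.118] -> cm [-10.92  20.31  -0.12]
[0.478, 0.0264, 0.0285] -> cm [-10.91  20.31   8.83]
```

Call:
{"op": "carry_out", "data": {"steps": [[[0, 0, 0], [-1.5, 2.8, 0], 255], [[0, 0, 0], [-3.5, 6.5, 0], 255], [[0, 0, 0], [-5.5, 10.2, 0], 255], [[0, 0, 0], [-7.5, 13.9, 0], 255], [[0, 0, 0], [-9.5, 17.6, 0], 255], [[0, 0, 0], [-10.9, 20.3, 0], 255], [[0, 0, 0], [-10.9, 20.3, 2], 255], [[0, 0, 0], [-10.9, 20.3, 5], 255]]}}

```text
clock: 14.2
tcp_pos: [0.4784, 0.0261, 0.0661]
orientation: [-0.0, 0.924, 0.381, -0.0]
wrist_force: [-0.2, -1.2, -0.6]
finger_gap: 0.0285
grip_force: 29.9
```

Call:
{"op": "carry_out", "data": {"steps": [[[0, 0, 0], [0, 0, 0], 255], [[0, 0, 0], [0, 0, 0], 255], [[0, 0, 0], [0, 0, 0], 255], [[0, 0, 0], [0, 0, 0], 255], [[0, 0, 0], [0, 0, 0], 255], [[0, 0, 0], [0, 0, 0], 255], [[0, 0, 0], [0, 0, 0], 255], [[0, 0, 0], [0, 0, 0], 255]]}}

```text
clock: 15.2
tcp_pos: [0.4785, 0.0267, 0.0673]
orientation: [0.0, 0.924, 0.382, -0.0]
wrist_force: [-0.1, 0.0, -0.7]
finger_gap: 0.0288
grip_force: 29.9
```

```bash
python3 - <<'E'
from h import *
shift([.478,.0264,.0285])
E
```

```text
t 15.2 tcp [478.5  26.7  67.3] yaw 44.91 gap 0.028787607127439795 grip 29.928158400580287 F [-0.1  0.  -0.7]
[0.478, 0.0264, 0.0285] -> cm [-0.05 -0.01  3.88]
```

Call:
{"op": "carry_out", "data": {"steps": [[[0, 0, 0], [0, 0, 1], 255], [[0, 0, 0], [0, 0, 2], 255], [[0, 0, 0], [0, 0, 2.8], 255], [[0, 0, 0], [0, 0, 3.3], 255], [[0, 0, 0], [0, 0, 3.6], 255], [[0, 0, 0], [0, 0, 3.8], 255], [[0, 0, 0], [0, 0, 3.8], 255], [[0, 0, 0], [0, 0, 3.8], 255]]}}

```text
clock: 16.2
tcp_pos: [0.4787, 0.0267, 0.0295]
orientation: [0.0, 0.924, 0.382, 0.0]
wrist_force: [-0.7, 0.6, 0.2]
finger_gap: 0.0284
grip_force: 29.9
```

Call:
{"op": "carry_out", "data": {"steps": [[[0, 0, 0], [0, 0, 0], 150], [[0, 0, 0], [0, 0, 0], 120], [[0, 0, 0], [0, 0, 0], 70], [[0, 0, 0], [0, 0, 0], 0], [[0, 0, 0], [0, 0, 0], 0], [[0, 0, 0], [0, 0, -4], 0], [[0, 0, 0], [0, 0, -9], 0], [[0, 0, 0], [0, 0, -13], 0]]}}

```text
clock: 17.2
tcp_pos: [0.4787, 0.0267, 0.1611]
orientation: [0.0, 0.924, 0.382, 0.0]
wrist_force: [1.3, -0.0, -0.5]
finger_gap: 0.0859
grip_force: 0.0
```

```bash
python3 - <<'E'
from h import *
p,d=grab('side'); cv2.imwrite('pics/g3.png',cv2.resize(p[140:380,200:500,::-1],None,fx=2.5,fy=2.5))
shift([.459,-.1115,.16],[.556,.1404,.16])
E
```

```text
t 17.25 tcp [481.4  26.5 166.1] yaw 44.92 gap 0.08575791395974988 grip 0.0 F [ 1.8 -0.8  3.3]
[0.459, -0.1115, 0.16] -> cm [-11.33   8.19   0.61]
[0.556, 0.1404, 0.16] -> cm [13.32 -2.8   0.66]
```

View pics/g3.png

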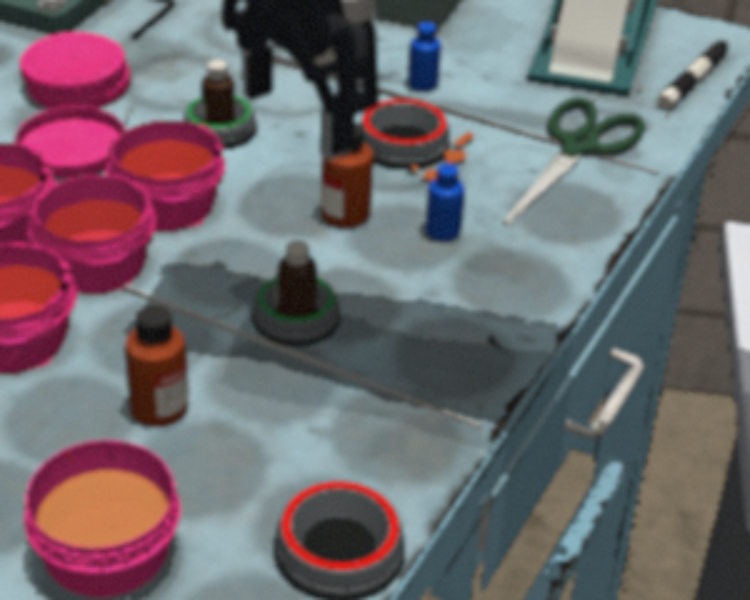

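Both small bottles stand in the green holders (crop 297,280 and 218,90). Next is amber dye_1 at (556,140), going to wide_1.

Call:
{"op": "carry_out", "data": {"steps": [[[0, 0, 0], [13.5, -2.6, 0], 0], [[0, 0, 0], [13.5, -2.6, 0], 0], [[0, 0, 0], [13.5, -2.6, 0], 0], [[0, 0, 0], [13.5, -2.6, 0], 0], [[0, 0, 0], [13.5, -2.6, 0], 0], [[0, 0, 0], [13.5, -2.6, 3], 0], [[0, 0, 0], [13.5, -2.6, 6], 0], [[0, 0, 0], [13.5, -2.6, 6], 0]]}}

```text
clock: 18.25
tcp_pos: [0.553, 0.1389, 0.0973]
orientation: [-0.001, 0.925, 0.381, -0.003]
wrist_force: [-0.4, 0.5, 0.4]
finger_gap: 0.0854
grip_force: 0.0
```

```bash
python3 - <<'E'
from h import *
shift([.556,.1404,.027])
E
```

```text
t 18.25 tcp [553.  138.9  97.3] yaw 44.81 gap 0.08544087224086297 grip 0.0 F [-0.4  0.5  0.4]
[0.556, 0.1404, 0.027] -> cm [0.35 0.13 7.03]
```

Call:
{"op": "carry_out", "data": {"steps": [[[0, 0, 0], [0, 0, 1.5], 0], [[0, 0, 0], [0, 0, 3.5], 0], [[0, 0, 0], [0, 0, 5.5], 0], [[0, 0, 0], [0, 0, 7.2], 0], [[0, 0, 0], [0, 0, 7.2], 0], [[0, 0, 0], [0, 0, 7.2], 80], [[0, 0, 0], [0, 0, 7.2], 255], [[0, 0, 0], [0, 0, 7.2], 255]]}}

```text
clock: 19.25
tcp_pos: [0.5565, 0.1406, 0.0284]
orientation: [0.0, 0.924, 0.382, 0.001]
wrist_force: [-0.6, 0.9, 2.2]
finger_gap: 0.0406
grip_force: 30.3
```

Call:
{"op": "carry_out", "data": {"steps": [[[0, 0, 0], [0, 0, 0], 255], [[0, 0, 0], [0, 0, 0], 255], [[0, 0, 0], [0, 0, -1], 255], [[0, 0, 0], [0, 0, -3], 255], [[0, 0, 0], [0, 0, -6], 255], [[0, 0, 0], [0, 0, -9], 255], [[0, 0, 0], [0, 0, -9], 255], [[0, 0, 0], [0, 0, -9], 255]], "force": 40}}

```text
clock: 20.25
tcp_pos: [0.5552, 0.1404, 0.1166]
orientation: [-0.0, 0.924, 0.382, -0.0]
wrist_force: [-0.2, -0.3, -1.3]
finger_gap: 0.0401
grip_force: 40.5
```

```bash
python3 - <<'E'
from h import *
shift([.413,.2487,.118])
E
```

```text
t 20.25 tcp [555.2 140.4 116.6] yaw 44.91 gap 0.04009806057396955 grip 40.539790203329176 F [-0.2 -0.3 -1.3]
[0.413, 0.2487, 0.118] -> cm [ -2.43 -17.71  -0.13]
```

Call:
{"op": "carry_out", "data": {"steps": [[[0, 0, 0], [-0.3, -2.5, 0], 255], [[0, 0, 0], [-0.8, -5.5, 0], 255], [[0, 0, 0], [-1.2, -8.5, 0], 255], [[0, 0, 0], [-1.7, -12, 0], 255], [[0, 0, 0], [-2.2, -15.5, 0], 255], [[0, 0, 0], [-2.5, -17.7, 0], 255], [[0, 0, 0], [-2.5, -17.7, 0], 255], [[0, 0, 0], [-2.5, -17.7, 2], 255]]}}

```text
clock: 21.25
tcp_pos: [0.4144, 0.2484, 0.0975]
orientation: [0.0, 0.924, 0.382, 0.001]
wrist_force: [0.3, 0.4, -0.9]
finger_gap: 0.0405
grip_force: 40.7
```

Call:
{"op": "carry_out", "data": {"steps": [[[0, 0, 0], [0, 0, 2], 255], [[0, 0, 0], [0, 0, 2], 255], [[0, 0, 0], [0, 0, 2], 255], [[0, 0, 0], [0, 0, 2], 255], [[0, 0, 0], [0, 0, 2], 255], [[0, 0, 0], [0, 0, 2], 255], [[0, 0, 0], [0, 0, 2], 255], [[0, 0, 0], [0, 0, 2], 255]]}}

```text
clock: 22.25
tcp_pos: [0.413, 0.2482, 0.0773]
orientation: [0.0, 0.924, 0.382, 0.0]
wrist_force: [0.2, -0.1, -0.4]
finger_gap: 0.0399
grip_force: 40.7
```

```bash
python3 - <<'E'
from h import *
p,d=grab('side'); cv2.imwrite('pics/g4.png',cv2.resize(p[230:470,180:480,::-1],None,fx=2.5,fy=2.5))
shift([.413,.2487,.035])
E
```

```text
t 22.3 tcp [413.  248.2  77.3] yaw 44.92 gap 0.04048312378835633 grip 40.6760807801038 F [ 0.2  0.7 -1.1]
[0.413, 0.2487, 0.035] -> cm [ 0.04 -0.04  4.23]
```

View pics/g4.png

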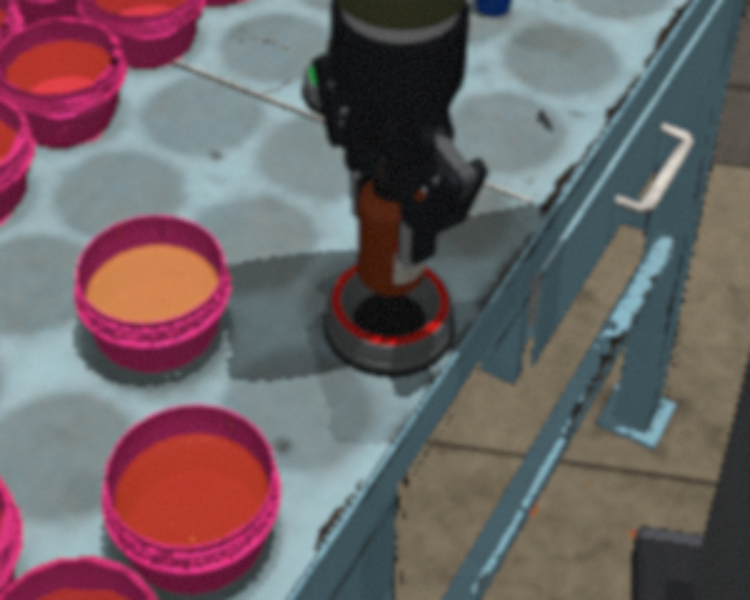

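The amber bottle is held upright above the red ring (crop 392,290). Lowering it now.

Call:
{"op": "carry_out", "data": {"steps": [[[0, 0, 0], [0, 0, 1], 255], [[0, 0, 0], [0, 0, 2], 255], [[0, 0, 0], [0, 0, 2.8], 255], [[0, 0, 0], [0, 0, 3.5], 255], [[0, 0, 0], [0, 0, 4], 255], [[0, 0, 0], [0, 0, 4.3], 255], [[0, 0, 0], [0, 0, 4.3], 255], [[0, 0, 0], [0, 0, 4.3], 255]]}}

```text
clock: 23.3
tcp_pos: [0.4133, 0.2482, 0.0345]
orientation: [0.0, 0.924, 0.382, 0.0]
wrist_force: [-0.3, 0.8, 1.4]
finger_gap: 0.0403
grip_force: 40.8
```

Call:
{"op": "carry_out", "data": {"steps": [[[0, 0, 0], [0, 0, 0], 110], [[0, 0, 0], [0, 0, 0], 90], [[0, 0, 0], [0, 0, 0], 50], [[0, 0, 0], [0, 0, 0], 0], [[0, 0, 0], [0, 0, 0], 0], [[0, 0, 0], [0, 0, -4], 0], [[0, 0, 0], [0, 0, -9], 0], [[0, 0, 0], [0, 0, -13], 0]]}}

```text
clock: 24.3
tcp_pos: [0.4133, 0.2483, 0.1661]
orientation: [0.0, 0.924, 0.382, 0.001]
wrist_force: [0.1, 0.2, -0.2]
finger_gap: 0.0854
grip_force: 0.0
```

```bash
python3 - <<'E'
from h import *
shift([.459,-.1115,.166])
E
```

```text
t 24.3 tcp [413.3 248.3 166.1] yaw 44.91 gap 0.08538318450839277 grip 0.0 F [ 0.1  0.2 -0.2]
[0.459, -0.1115, 0.166] -> cm [-22.16  28.71   0.  ]
```

Call:
{"op": "carry_out", "data": {"steps": [[[0, 0, 0], [-22.1, 28.7, 0], 0], [[0, 0, 0], [-22.1, 28.7, 0], 0], [[0, 0, 0], [-22.1, 28.7, 0], 0], [[0, 0, 0], [-22.1, 28.7, 0], 0], [[0, 0, 0], [-22.1, 28.7, 0], 0], [[0, 0, 0], [-22.1, 28.7, 0], 0], [[0, 0, 0], [-22.1, 28.7, 0], 0], [[0, 0, 0], [-22.1, 28.7, 0], 0]]}}

```text
clock: 25.3
tcp_pos: [0.4587, -0.1109, 0.164]
orientation: [-0.0, 0.924, 0.382, -0.0]
wrist_force: [-0.4, 0.3, 0.4]
finger_gap: 0.0853
grip_force: 0.0
```

Call:
{"op": "carry_out", "data": {"steps": [[[0, 0, 0], [0, 0, 0], 0], [[0, 0, 0], [0, 0, 0], 0], [[0, 0, 0], [0, 0, 0], 0], [[0, 0, 0], [0, 0, 0], 0], [[0, 0, 0], [0, 0, 0], 0], [[0, 0, 0], [0, 0, 0], 0], [[0, 0, 0], [0, 0, 0], 0], [[0, 0, 0], [0, 0, 0], 0]]}}

```text
clock: 26.3
tcp_pos: [0.4592, -0.1112, 0.1643]
orientation: [0.0, 0.924, 0.382, -0.0]
wrist_force: [-0.2, -0.2, 0.3]
finger_gap: 0.0855
grip_force: 0.0
```

```bash
python3 - <<'E'
from h import *
p,d=grab('side'); cv2.imwrite('pics/g5.png',cv2.resize(p[140:380,200:500,::-1],None,fx=2.5,fy=2.5))
shift([.459,-.1115,.028])
E
```

```text
t 26.35 tcp [ 459.2 -111.2  164.3] yaw 44.91 gap 0.0855552888304076 grip 0.0 F [ 0.2 -0.   0.8]
[0.459, -0.1115, 0.028] -> cm [-4.000e-02  1.000e-02  1.363e+01]
```

View pics/g5.png

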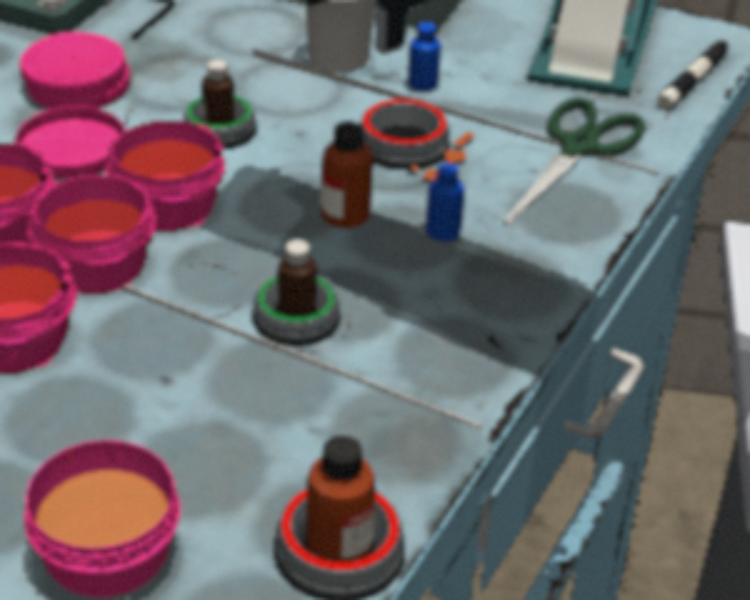

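dye_1 stands upright in wide_1 (crop 340,500). Next I grasp dye_2.

Call:
{"op": "carry_out", "data": {"steps": [[[0, 0, 0], [0, 0, 3], 0], [[0, 0, 0], [0, 0, 6], 0], [[0, 0, 0], [0, 0, 9], 0], [[0, 0, 0], [0, 0, 12], 0], [[0, 0, 0], [0, 0, 13.6], 0], [[0, 0, 0], [0, 0, 13.6], 0], [[0, 0, 0], [0, 0, 13.6], 80], [[0, 0, 0], [0, 0, 13.6], 255]]}}

```text
clock: 27.35
tcp_pos: [0.46, -0.1115, 0.0292]
orientation: [0.001, 0.924, 0.382, 0.001]
wrist_force: [-0.4, 0.1, 0.5]
finger_gap: 0.0517
grip_force: 0.0
```

Call:
{"op": "carry_out", "data": {"steps": [[[0, 0, 0], [0, 0, 0], 255], [[0, 0, 0], [0, 0, 0], 255], [[0, 0, 0], [0, 0, 0], 255], [[0, 0, 0], [0, 0, -1], 255], [[0, 0, 0], [0, 0, -3], 255], [[0, 0, 0], [0, 0, -6], 255], [[0, 0, 0], [0, 0, -9], 255], [[0, 0, 0], [0, 0, -9], 255]]}}

```text
clock: 28.35
tcp_pos: [0.461, -0.1119, 0.1209]
orientation: [0.002, 0.924, 0.382, 0.002]
wrist_force: [-0.3, 0.0, -0.8]
finger_gap: 0.0402
grip_force: 40.7
```

```bash
python3 - <<'E'
from h import *
shift([.4242,-.2263,.118])
E
```

```text
t 28.35 tcp [ 461.  -111.9  120.9] yaw 44.91 gap 0.04020933730842334 grip 40.69972156081349 F [-0.3  0.  -0.8]
[0.4242, -0.2263, 0.118] -> cm [-10.68   5.51   0.3 ]
```

Call:
{"op": "carry_out", "data": {"steps": [[[0, 0, 0], [-1.6, 0.8, 0], 255], [[0, 0, 0], [-4, 2.1, 0], 255], [[0, 0, 0], [-6.5, 3.5, 0], 255], [[0, 0, 0], [-9, 4.8, 0], 255], [[0, 0, 0], [-10.6, 5.7, 0], 255], [[0, 0, 0], [-10.6, 5.7, 0], 255], [[0, 0, 0], [-10.6, 5.7, 2], 255], [[0, 0, 0], [-10.6, 5.7, 4], 255]]}}

```text
clock: 29.35
tcp_pos: [0.4245, -0.2255, 0.0777]
orientation: [-0.0, 0.924, 0.382, 0.0]
wrist_force: [1.4, 0.8, -1.1]
finger_gap: 0.0403
grip_force: 40.7
```

Call:
{"op": "carry_out", "data": {"steps": [[[0, 0, 0], [0, 0, 0], 255], [[0, 0, 0], [0, 0, 0], 255], [[0, 0, 0], [0, 0, 0], 255], [[0, 0, 0], [0, 0, 0], 255], [[0, 0, 0], [0, 0, 0], 255], [[0, 0, 0], [0, 0, 0], 255], [[0, 0, 0], [0, 0, 0], 255], [[0, 0, 0], [0, 0, 0], 255]]}}

```text
clock: 30.35
tcp_pos: [0.4243, -0.2263, 0.0783]
orientation: [0.0, 0.924, 0.382, -0.0]
wrist_force: [-0.4, 0.7, -0.9]
finger_gap: 0.0404
grip_force: 40.7
```

```bash
python3 - <<'E'
from h import *
shift([.4242,-.2263,.035])
E
```

```text
t 30.35 tcp [ 424.3 -226.3   78.3] yaw 44.91 gap 0.0403542015231603 grip 40.659797452390194 F [-0.4  0.7 -0.9]
[0.4242, -0.2263, 0.035] -> cm [-0.01 -0.01  4.33]
```

Call:
{"op": "carry_out", "data": {"steps": [[[0, 0, 0], [0, 0, 1], 255], [[0, 0, 0], [0, 0, 2], 255], [[0, 0, 0], [0, 0, 2.8], 255], [[0, 0, 0], [0, 0, 3.5], 255], [[0, 0, 0], [0, 0, 4], 255], [[0, 0, 0], [0, 0, 4.3], 255], [[0, 0, 0], [0, 0, 4.3], 255], [[0, 0, 0], [0, 0, 4.3], 255]]}}

```text
clock: 31.35
tcp_pos: [0.4245, -0.2265, 0.0354]
orientation: [0.0, 0.924, 0.382, 0.0]
wrist_force: [-0.2, 0.1, -1.3]
finger_gap: 0.0405
grip_force: 40.7
```

Call:
{"op": "carry_out", "data": {"steps": [[[0, 0, 0], [0, 0, 0], 110], [[0, 0, 0], [0, 0, 0], 90], [[0, 0, 0], [0, 0, 0], 50], [[0, 0, 0], [0, 0, 0], 0], [[0, 0, 0], [0, 0, 0], 0], [[0, 0, 0], [0, 0, -4], 0], [[0, 0, 0], [0, 0, -9], 0], [[0, 0, 0], [0, 0, -14], 0]]}}

```text
clock: 32.35
tcp_pos: [0.4241, -0.2261, 0.1766]
orientation: [-0.0, 0.924, 0.382, -0.0]
wrist_force: [1.2, -0.5, -0.1]
finger_gap: 0.0856
grip_force: 0.0
```

Call:
{"op": "carry_out", "data": {"steps": [[[0, 0, 0], [0, 0, -3], 0], [[0, 0, 0], [0, 0, -6], 0], [[0, 0, 0], [0, 0, -6], 0], [[0, 0, 0], [0, 0, -6], 0], [[0, 0, 0], [0, 0, -6], 0], [[0, 0, 0], [0, 0, -6], 0], [[0, 0, 0], [0, 0, -6], 0], [[0, 0, 0], [0, 0, -6], 0]]}}

```text
clock: 33.35
tcp_pos: [0.4243, -0.2263, 0.2351]
orientation: [-0.0, 0.924, 0.382, -0.0]
wrist_force: [0.3, -0.1, -0.2]
finger_gap: 0.0852
grip_force: 0.0
```

```bash
python3 - <<'E'
from h import *
p,d=grab('side'); cv2.imwrite('pics/g6.png',cv2.resize(p[140:380,200:500,::-1],None,fx=2.5,fy=2.5))
W=world('side',d)
for k,c,r in(('n2',(.589,-.221),.02),('n1',(.478,.0265),.02),('w1',(.413,.2485),.025),('w2',(.424,-.226),.025)):
    m=(np.hypot(W[...,0]-c[0],W[...,1]-c[1])<r)&(W[...,2]<.11); print(k,np.percentile(W[m][:,2],99.5).round(4))
shift()
E
```

```text
n2 0.071
n1 0.0705
w1 0.0929
w2 0.0925
t 33.4 tcp [ 424.4 -226.3  235.2] yaw 44.91 gap 0.08526340536977217 grip 0.0 F [ 0.8 -0.1 -0.7]
```

View pics/g6.png

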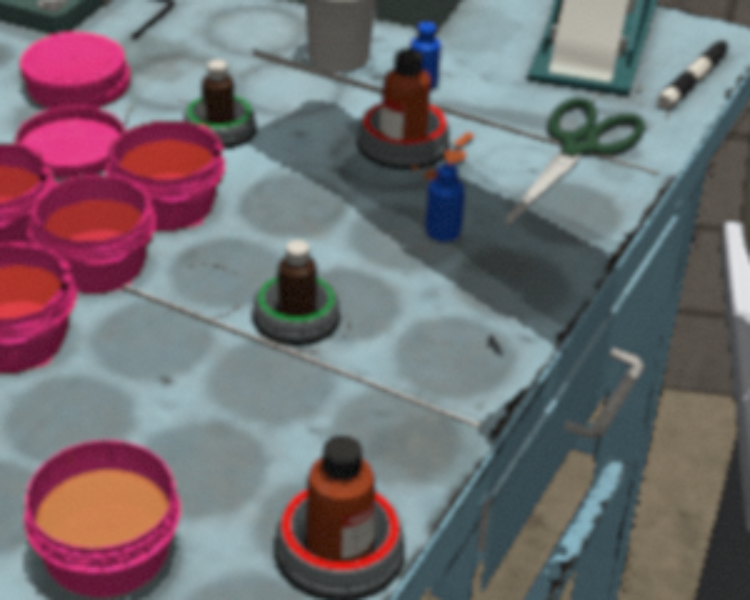

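All four bottles stand upright in their own holders (crop 218,95; 297,280; 405,100; 340,500). The heights match bottles resting on the well floors, and the tub and cup are where they were.

```bash
python3 -c "from workcell import env; print(env.hand_in())"
```

```text
the job is handed in; nothing more can be done
None
```

The job is handed in at about 33 s: both small bottles stand upright in the green-ringed holders and both amber bottles in the red-ringed ones, and the tub and cup were not touched.

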